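# Probe the blind post holder and fit the matching rest post

### The arm

A 6-joint arm with a two-finger parallel gripper is mounted at the origin on the work surface. World frame = base frame: x ahead of the robot, y to its left, z up, the work surface at z = 0. Lengths are in m, angles in rad, forces in N, time in s.
With the tool pointing down it reaches from about 0.3 to 0.775 m from the base axis. Payload 14.6 kg.
Tool frame: the origin (TCP) lies at the very end of the fingers, on their centre line; the grasp point (between the pads) lies 19 mm behind it; z points along the fingers, y is the direction in which the jaws open and shut (so a half turn about z gives the same grasp; the last joint's range is limited). The gripper opens to 85 mm and grips with 20 to 120 N. Pads are 22 mm wide; open, the fingers measure 114 mm over their backs; the gripper's body (76 mm by 85 mm) begins 54 mm behind the grasp point. The pads swing forward as they close: fully open they stand 13 mm farther back than shut.
Start: joints at [-1.191, 0.3, 1.521, -0, 1.321, -0.067], TCP at [0.238, -0.496, 0.231] pointing down, gripper open.
Joint ranges: [-3.03, 3.03], [-0.79, 2.21], [0.23, 2.52], [-1.04, 4.18], [0, 3.07], [-2.55, 2.55]. Speed limits (rad/s): [2.22, 2.22, 2.57, 3.14, 3.14, 3.14].

### API

Orientations are given as a unit quaternion [w, x, y, z].
In Python, from bench import manip, eyes gives the robot as it stands.
- The arm moves only by the tool carry_out, never from a script. Its argument "moves" is a list of rows, each an object with "jaw": the opening in per cent of the stroke, from 0 (shut) to 100 (fully open); "xyz": the shift along the tool's x, y, z in mm, a list of three; "yaw": the turn about the tool's z in rad. In form: [{"jaw": jaw, "xyz": [tx, ty, tz], "yaw": yaw}, ...]. A call has 1 to 8 rows; each row shifts and turns the commanded pose from where the row before left it, along the tool's axes as they then stand; what a row does not reach is not made up. A row lasts 1/8 s, in which the tool goes at most 62.5 mm and 10.7 degrees, less where a joint would pass 70% of its speed; a pose out of reach is approached as far as the arm can. A call with a gripper value outside its range is refused whole. The fingers move at their own pace and stop on an object; "squeeze" is the grip in N (left out, the last holds). Time passes only in rows, so rows that do not move let the fingers close. It gives the time, the measured TCP pose, the force and the opening at its end, in the units of the state.
- manip.read_state(): the state, without advancing time (a new reading comes with each control period).
- eyes.get_image(name): name is "side" or "top"; returns a dict with "image" (384x512x3 uint8, red, green, blue), "depth" (384x512 float32, m along the optical axis (not along the pixel's ray), 0 where there is no reading), "fx", "fy", "cx", "cy" (pixels), "R" (3x3) and "t" (3): a world point X has camera coordinates R X + t. Camera axes: x right, y down, z forward; pixel columns grow to the right and rows downward; lengths in m; the calibration is good to about 2 mm. A picture is of the moment at which its call begins.
- manip.finish_job(): hands the job in, once; it reports no verdict.
The state is a dict: "time_s": time; "joints": joint angles; "qvel": joint speeds; "joint_efforts": joint torques, N m; "tool_pos": TCP position; "eef_rot": TCP orientation; "contact_force": force on the tool from outside, world axes, zero at the start; "wrist_torque": the same for the moment, N m; "gripper_width": opening from 0.0 (shut) to 1.0 (fully open).
Only numpy, scipy, OpenCV 4.12 (cv2) and the standard library are available. Lean on these libraries where they do the work, as an engineer would, in place of code of your own. Each camera call takes 0.05 s, during which the arm holds its last target.

### The job

On this lens bench the three-post lens rest lacks one post, and its empty holder is blind and of unknown depth: take the depth rod from its stand, lower it gently into the empty holder until it stands on the bottom, and put the rod back in its stand, handle seated on the tube. From that reading take from the rack the one post whose top will come level with the two fitted posts, and lower it gently into the holder until it stands on the bottom before letting go. Do not try the wrong posts, leave those in the rack, do not lean on the holder with rod or post (well under 35 N), and leave the other things on the bench where they are.

Things in the scene. Friction and masses are not known exactly. Their poses are not given: they have to be found in the camera images.
- lens_rest: The lens rest, fixed: grey plate 155 x 145 x 12 mm with three alike round black post holders (31 mm across, 52 mm tall, tops bare metal, 64 mm above the bench; a brass thumbscrew on each points to the plate's -x). Origin: centre of the underside, z up. The empty holder's axis is at x -46, y 0 mm; two holders at x +36, y +-50 mm hold 12 mm posts with tops 45 mm above the holders' tops, 109 mm above the bench.
- mouth (a point): Centre of the empty holder's mouth, 64 mm above the bench, axes as the lens rest. A countersink, 18 mm across at the top, narrows at 45 degrees to a straight blind bore of 13 mm with a rigid flat bottom (a spacer slug), 20, 30 or 40 mm below the mouth, drawn anew each time. A 12 mm post has 0.5 mm play all round and needs a length of bore depth + 45 mm.
- fitted_top1 (a point): Centre of the top of the fitted post at the plate's +y side, 45 mm above the holders' tops.
- fitted_top2 (a point): Centre of the top of the fitted post at the plate's -y side, 45 mm above the holders' tops.
- rod_grip (a point): Centre of the depth rod's black handle, 18 mm in diameter, 45 mm long; z up along the rod. Below it is a steel shank of 8 mm diameter, 72 mm long, with a blunt tapered end 94.5 mm below this point. About 60 g. At the start the rod hangs upright in its stand, the handle's lower face on the tube's top, this point 106.5 mm above the bench.
- rod_tip (a point): The end of the depth rod's shank, 94.5 mm below the middle of the handle.
- stand_mouth (a point): Centre of the mouth of the rod stand's upright aluminium tube, 84 mm above the bench: bore 11 mm with a 1.5 mm countersink, outside 25 mm, open down to 10 mm above the bench, on a fixed round foot of 72 mm diameter, 10 mm high. The rod belongs here, shank in the tube and handle seated on its top.
- rack: The post rack, a wooden block 56 x 150 x 32 mm fixed to the bench; origin: centre of its underside. Three bores of 13 mm, 20 mm deep, lie in a row along its y axis at -48, 0 and +48 mm; each holds one upright post, in any order. A post's foot stands 12 mm above the bench, so the 65, 75 and 85 mm posts stick out 45, 55 and 65 mm above the rack.
- post65_mid (a point): Middle of the loose post of 65 mm length: a plain steel post of 12 mm diameter with a white cap end, z up along it; its foot is 32.5 mm below and its top 32.5 mm above this point. It weighs about 65 g. It stands upright in the rack at the start; the place for the fingers is some 15 mm below the top.
- post75_mid (a point): Middle of the loose post of 75 mm length: a plain steel post of 12 mm diameter with a white cap end, z up along it; its foot is 37.5 mm below and its top 37.5 mm above this point. It weighs about 75 g. It stands upright in the rack at the start; the place for the fingers is some 15 mm below the top.
- post85_mid (a point): Middle of the loose post of 85 mm length: a plain steel post of 12 mm diameter with a white cap end, z up along it; its foot is 42.5 mm below and its top 42.5 mm above this point. It weighs about 85 g. It stands upright in the rack at the start; the place for the fingers is some 15 mm below the top.
- lens_mid (a point): Middle of a black cine lens standing on the bench, 92 mm across and 118 mm tall, 0.9 kg; leave it alone.
- lens_cap_center (a point): Middle of a black lens cap, 64 mm across, 18 mm high; leave it alone.
- jar_mid (a point): Middle of a small screw jar with a black lid, 48 mm across, 55 mm tall; leave it alone.
- screwdriver_grip (a point): Middle of the handle of a screwdriver, 170 mm long, lying on the bench; leave it alone.

How it is judged:
By the outcome, as a careful person would: the job done as asked, in the order asked, and still so for the second after the job is handed in, with the robot touching nothing.
It also fails if it takes over 72 s, if anything falls off the work surface, if the arm or the gripper's body presses on something with over 40 N, if the wrist force passes 120 N, or if a joint passes its speed limit or range.

## Working session

There is one attempt and no reset: what is moved stays moved. The work goes in short steps, Python scripts to look and compute and a tool call to move; the robot and the scene stay as the last step left them, time stands still between calls to the robot, and variables do not carry over. Pictures are saved under pics/ and viewed, and the job is handed in when it is done.

Besides the shell and the picture viewer there is one more tool, called after "Call:" in YAML: its name, and indented under it one key for each argument. carry_out: Moves the arm, as the interface text tells. Its arguments: {"type":"object","properties":{"moves":{"type":"array"},"squeeze":{"type":"number"}},"required":["moves"]}

```bash
mkdir -p pics; ls
python3 - <<'E'
from bench import manip, eyes
import cv2,numpy as np
print(manip.read_state())
for n in("top","side"):
    d=eyes.get_image(n); np.savez("pics/"+n+"0.npz",**d)
    cv2.imwrite(f"pics/{n}0.png",cv2.resize(d["image"][:,:,::-1],(768,576)))
    print(n,d["fx"],d["cx"],d["cy"],d["R"],d["t"])
E
```

```text
pics
{'time_s': 0.0, 'joints': array([-1.19058567e+00,  3.00484645e-01,  1.52162505e+00, -9.33053845e-06,
        1.32071324e+00, -6.65689936e-02]), 'qvel': array([-0.00036967,  0.00043917,  0.00022679,  0.00063417,  0.00185499,
        0.0017744 ]), 'joint_efforts': array([-9.38157064e-04, -5.43507564e+01, -3.61803389e+01, -9.51703169e-05,
        3.98955628e-03, -4.49819595e-06]), 'tool_pos': array([ 0.23755124, -0.49577232,  0.23069529]), 'eef_rot': array([-6.06886110e-04,  9.75151643e-01,  2.21537569e-01, -1.00535898e-04]), 'contact_force': array([ 0.16894515, -0.61034086,  0.02893272]), 'wrist_torque': array([ 0.03351516, -0.01426024, -0.0138615 ]), 'gripper_width': 0.9971121828840199}
top 368.6886929729558 254.6957077580027 197.25605759903183 [[-2.31871973e-02 -9.99724074e-01 -3.75884806e-03]
 [-9.80054248e-01  2.34729554e-02 -1.97339029e-01]
 [ 1.97372809e-01 -8.91863994e-04 -9.80328098e-01]] [0.02876618 0.5981742  0.95656228]
side 379.32036511144736 260.94904848952945 199.79489277788812 [[-0.99338197 -0.1148416   0.00191663]
 [-0.05513339  0.46213322 -0.88509502]
 [ 0.10075999 -0.8793431  -0.46540642]] [0.57955937 0.12785873 1.01608656]
```

View pics/top0.png

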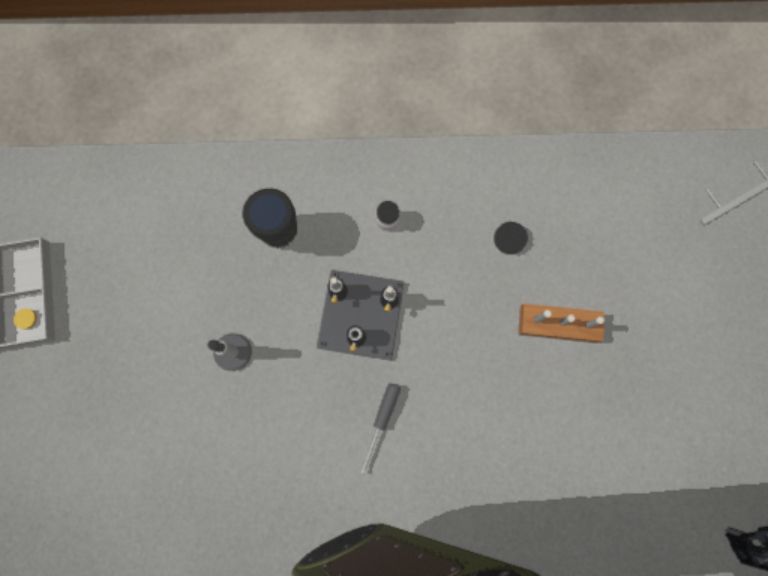

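View pics/side0.png

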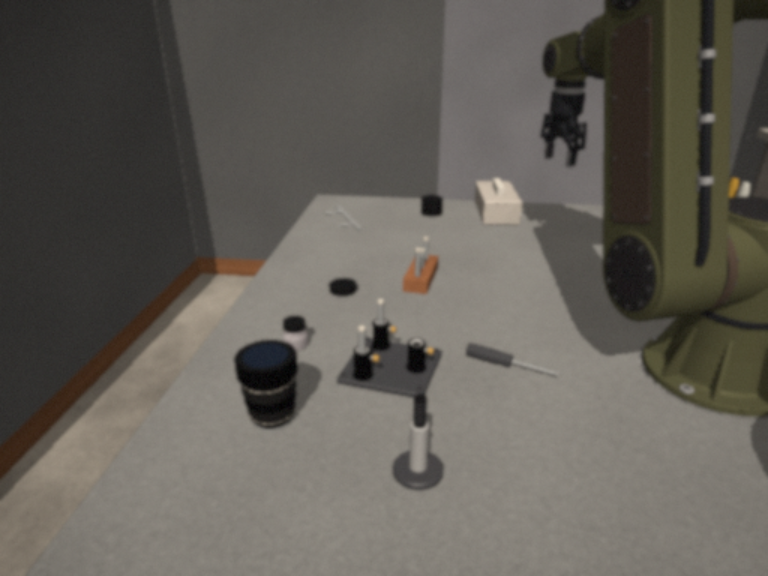

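The top view (768 px wide) shows the lens rest at about (360,315), with its empty holder at (355,334). The rod stand is at (232,352), the rack at (562,322), and the screwdriver, jar, cap and lens are all clear of these. I'll zoom in next.

Run:
```python
import cv2,numpy as np
def crop(n,x0,x1,y0,y1,s):
    im=np.load(f"pics/{n}0.npz")["image"][y0:y1,x0:x1,::-1]
    return cv2.resize(im,None,fx=s,fy=s,interpolation=cv2.INTER_CUBIC)
a=crop("top",205,275,175,245,8); cv2.imwrite("pics/t_rest.png",a)
b=crop("top",130,180,215,255,8); c=crop("top",340,410,195,235,8)
cv2.imwrite("pics/t_sr.png",np.hstack([b,c])[:, :800*2])
cv2.imwrite("pics/t_sr.png",cv2.resize(np.hstack([b,c]),None,fx=.82,fy=.82))
a=crop("side",220,310,190,330,4); b=crop("side",260,300,150,200,8)
h=max(a.shape[0],b.shape[0]); b=cv2.copyMakeBorder(b,0,h-b.shape[0],0,0,0)
cv2.imwrite("pics/s_all.png",np.hstack([a,b]))
```

```text
(no output)
```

View pics/t_rest.png

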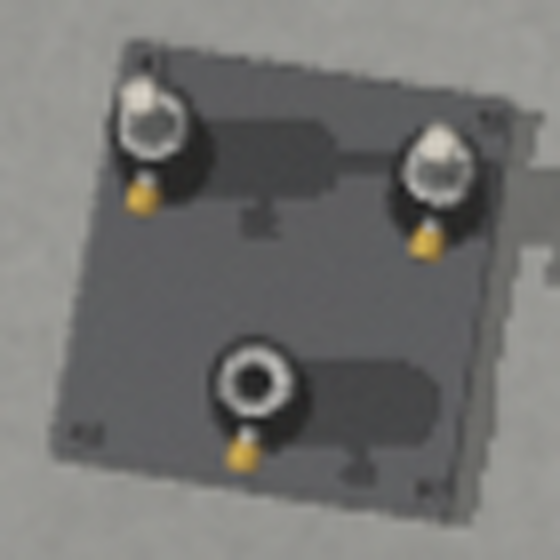

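View pics/t_sr.png

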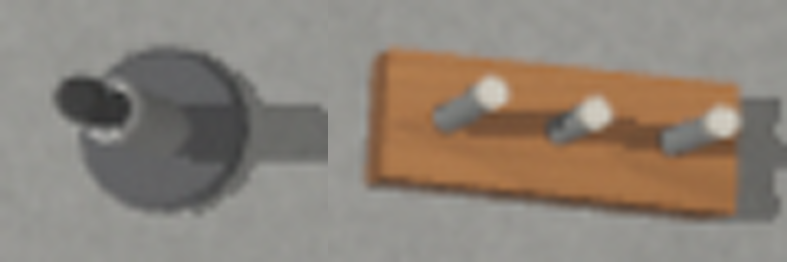

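View pics/s_all.png

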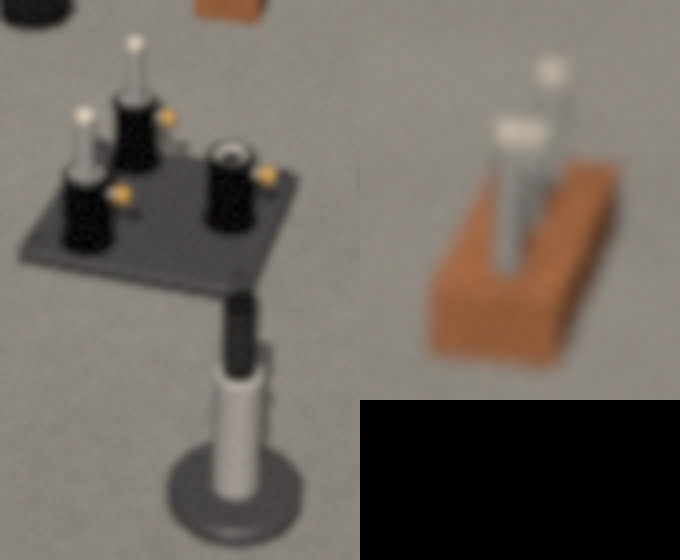

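```bash
cat > h.py <<'E'
import numpy as np, cv2
def pw(d,u,v,z):
    R,t=d["R"],d["t"]; r=R.T@np.array([(u-d["cx"])/d["fx"],(v-d["cy"])/d["fy"],1.]); c=-R.T@t
    return c+r*(z-c[2])/r[2]
def proj(d,X):
    p=np.asarray(X)@np.asarray(d["R"]).T+d["t"]; return np.stack([p[...,0]/p[...,2]*d["fx"]+d["cx"],p[...,1]/p[...,2]*d["fy"]+d["cy"]],-1)
def cloud(d):
    z=d["depth"]; v,u=np.mgrid[:z.shape[0],:z.shape[1]]
    P=np.stack([(u-d["cx"])/d["fx"]*z,(v-d["cy"])/d["fy"]*z,z],-1)
    return (P-d["t"])@d["R"]
E
cat > m.py <<'E'
from h import *
T=dict(np.load("pics/top0.npz")); S=dict(np.load("pics/side0.npz"))
def n(u,v,x0,y0,s): return (u+.5)/s-.5+x0,(v+.5)/s-.5+y0
def t(u,v,z): return pw(T,*n(u,v,205,175,8),z)
print("corners",[t(*c,.012)[:2].round(4) for c in((127,40),(512,100),(462,522),(55,455))])
print("mouth top",t(254,380,.064).round(4)," f1 hold",t(152,124,.064).round(4),"f2 hold",t(438,170,.064).round(4))
print("tops",t(138,95,.109).round(4),t(438,140,.109).round(4))
s=lambda u,v,z: pw(S,*n(u,v,220,190,4),z)
print("side mouth",s(231,154,.064).round(4),"tops",s(84,116,.109).round(4),s(135,44,.109).round(4))
print("side tube mouth",s(239,368,.084).round(4),"handle top",s(239,296,.129).round(4),"foot c",s(235,493,.010).round(4))
r=8*.82
q=lambda u,v,z: pw(T,*n(u,v,130,215,r),z)
q2=lambda u,v,z: pw(T,*n(u-328,v,340,195,r),z)
print("top handle top",q(74,97,.129),"foot",q(164,129,.010),"tube mouth",q(107,108,.084))
for c in((389,48),(741,84),(738,217),(375,184)): print("rack corner",q2(*c,.032).round(4))
for c in((491,93),(596,113),(722,121)): print([q2(*c,z).round(4)[:2] for z in(.077,.087,.097)])
C=cloud(T)
for (u,v) in ((363,211),(379,214),(399,215)):
    p=C[v-4:v+5,u-4:u+5].reshape(-1,3); print(u,v,np.sort(p[:,2])[-12:].round(3))
P=C.reshape(-1,3); im=T["image"].reshape(-1,3)
print("bench z",np.median(P[(abs(P[:,0]-.4)<.1)&(abs(P[:,1]-.1)<.3),2]))
E
python3 m.py
```

```text
corners [array([0.6633, 0.1133]), array([ 0.6375, -0.0263]), array([ 0.4853, -0.004 ]), array([0.5123, 0.1396])]
mouth top [0.5305 0.066  0.064 ]  f1 hold [0.6201 0.1    0.064 ] f2 hold [0.6016 0.0019 0.064 ]
tops [0.6199 0.1007 0.109 ] [0.6024 0.0023 0.109 ]
side mouth [0.533  0.0679 0.064 ] tops [0.6217 0.1066 0.109 ] [0.6031 0.0089 0.109 ]
side tube mouth [0.5114 0.3016 0.084 ] handle top [0.5125 0.3018 0.129 ] foot c [0.5109 0.3121 0.01  ]
top handle top [0.50898787 0.30380602 0.129     ] foot [0.50840095 0.30129722 0.01      ] tube mouth [0.50960811 0.30432309 0.084     ]
rack corner [ 0.5845 -0.2508  0.032 ]
rack corner [ 0.5653 -0.4004  0.032 ]
rack corner [ 0.5082 -0.3933  0.032 ]
rack corner [ 0.5259 -0.2406  0.032 ]
[array([ 0.5566, -0.2795]), array([ 0.555 , -0.2765]), array([ 0.5534, -0.2735])]
[array([ 0.5473, -0.3217]), array([ 0.5458, -0.3183]), array([ 0.5443, -0.3148])]
[array([ 0.5428, -0.3728]), array([ 0.5413, -0.3689]), array([ 0.5398, -0.3649])]
363 211 [0.096 0.096 0.096 0.096 0.097 0.097 0.097 0.098 0.099 0.099 0.101 1.056]
379 214 [0.076 0.076 0.076 0.077 0.077 0.077 0.077 0.078 0.079 0.079 0.079 1.056]
399 215 [0.087 0.087 0.087 0.088 0.088 0.088 0.088 0.089 0.089 0.089 1.056 1.056]
bench z -0.0003573330264892131
```

Measured positions agree with the given sizes:

| Item | Position (m) | Check |
|---|---|---|
| Stand | (0.5095, 0.3035) | – |
| Mouth | (0.531, 0.0665) | Mouth to fitted-post midpoint is 81.8 mm (82 expected) |
| 85 mm post | +y bore of rack | Top measured at 97 mm |
| 65 mm post | Middle bore | Top measured at 77 mm |
| 75 mm post | −y bore | Top measured at 87 mm |

I'll keep the jaw direction at world angle −0.122 throughout, which is the rack's x axis. I rotate first.

Call:
carry_out:
  moves:
    - {"jaw":60,"xyz":[0,0,0],"yaw":-0.167}
    - {"jaw":60,"xyz":[0,0,0],"yaw":-0.167}
    - {"jaw":60,"xyz":[0,0,0],"yaw":-0.167}
    - {"jaw":60,"xyz":[0,0,0],"yaw":-0.167}
    - {"jaw":60,"xyz":[0,0,0],"yaw":-0.167}
    - {"jaw":60,"xyz":[0,0,0],"yaw":-0.167}
    - {"jaw":60,"xyz":[0,0,0],"yaw":0}
  squeeze: 30

```text
time_s: 0.98
tool_pos: [0.2376, -0.4959, 0.231]
eef_rot: [-0.0, 0.749, 0.662, 0.0]
contact_force: [-0.2, 0.2, 0.3]
gripper_width: 0.601
```

Call:
carry_out:
  moves:
    - {"jaw":60,"xyz":[40,10,0],"yaw":0}
    - {"jaw":60,"xyz":[50,10,0],"yaw":0}
    - {"jaw":60,"xyz":[50,10,0],"yaw":0}
    - {"jaw":60,"xyz":[50,10,0],"yaw":0}
    - {"jaw":60,"xyz":[50,10,0],"yaw":0}
    - {"jaw":60,"xyz":[50,10,0],"yaw":0}
    - {"jaw":60,"xyz":[50,10,0],"yaw":0}
    - {"jaw":60,"xyz":[50,10,0],"yaw":0}

```text
time_s: 1.98
tool_pos: [0.3647, -0.117, 0.2314]
eef_rot: [0.0, 0.751, 0.661, 0.0]
contact_force: [1.6, -0.7, 0.8]
gripper_width: 0.603
```

Call:
carry_out:
  moves:
    - {"jaw":60,"xyz":[50,10,0],"yaw":0}
    - {"jaw":60,"xyz":[50,10,0],"yaw":0}
    - {"jaw":60,"xyz":[50,10,0],"yaw":0}
    - {"jaw":60,"xyz":[50,10,0],"yaw":0}
    - {"jaw":60,"xyz":[50,10,0],"yaw":0}
    - {"jaw":60,"xyz":[50,10,0],"yaw":0}
    - {"jaw":60,"xyz":[50,10,0],"yaw":0}
    - {"jaw":60,"xyz":[30,10,0],"yaw":0}

```text
time_s: 2.98
tool_pos: [0.4902, 0.2509, 0.2309]
eef_rot: [-0.0, 0.75, 0.661, -0.0]
contact_force: [-0.0, -0.5, 0.6]
gripper_width: 0.606
```

```bash
cat >> h.py <<'E'
def d2t(target):
    from bench import manip
    s=manip.read_state(); from scipy.spatial.transform import Rotation as Ro
    q=s["eef_rot"]; R=Ro.from_quat([q[1],q[2],q[3],q[0]]).as_matrix()
    print("t",s["time_s"],"pos",s["tool_pos"].round(4),"F",s["contact_force"].round(2),"w",round(s["gripper_width"],3),"yang",np.arctan2(R[1,1],R[0,1]).round(4),"zax",R[:,2].round(4))
    print("tool delta mm",(R.T@(np.array(target)-s["tool_pos"])*1000).round(1))
E
python3 -c "
from h import *; d2t([.5095,.3035,.16])"
```

```text
t 2.975 pos [0.4902 0.2509 0.2309] F [-0.   -0.48  0.56] w 0.606 yang -0.1253 zax [-5.e-04 -1.e-04 -1.e+00]
tool delta mm [54.6 12.6 70.9]
```

Call:
carry_out:
  moves:
    - {"jaw":60,"xyz":[40,9,0],"yaw":0}
    - {"jaw":60,"xyz":[14,3,10],"yaw":0}
    - {"jaw":60,"xyz":[0,0,25],"yaw":0}
    - {"jaw":60,"xyz":[0,0,25],"yaw":0}
    - {"jaw":60,"xyz":[0,0,10],"yaw":0}
    - {"jaw":60,"xyz":[0,0,0],"yaw":0}
    - {"jaw":60,"xyz":[0,0,0],"yaw":0}

```text
time_s: 3.85
tool_pos: [0.509, 0.301, 0.1623]
eef_rot: [0.0, 0.749, 0.662, 0.001]
contact_force: [-0.6, -0.7, 0.3]
gripper_width: 0.598
```

```bash
cat > look.py <<'E'
import sys; from h import *; from bench import eyes
# look.py tag n x y z half scale
tag,n=sys.argv[1:3]; c=np.array(list(map(float,sys.argv[3:6]))); h=int(sys.argv[6]); s=int(sys.argv[7])
d=eyes.get_image(n); np.savez(f"pics/{tag}.npz",**d); u,v=proj(d,c).round().astype(int)
u0=max(u-h,0);v0=max(v-h,0)
cv2.imwrite(f"pics/{tag}.png",cv2.resize(d["image"][v0:v+h,u0:u+h,::-1],None,fx=s,fy=s,interpolation=cv2.INTER_CUBIC)); print("offset",u0,v0)
E
python3 -c "
from h import *; d2t([.5095,.3035,.0875])"; python3 look.py a1 side .51 .303 .13 50 6
```

```text
t 3.85 pos [0.509  0.301  0.1623] F [-0.61 -0.69  0.25] w 0.598 yang -0.1227 zax [ 1.3e-03  7.0e-04 -1.0e+00]
tool delta mm [ 2.5  0.1 74.8]
offset 231 214
```

View pics/a1.png

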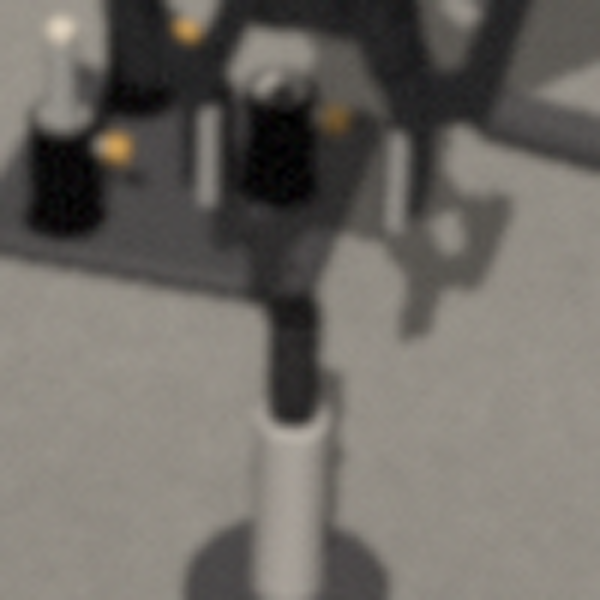

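```bash
python3 - <<'E'
from h import *
S=dict(np.load("pics/a1.npz")); 
off=np.array([231,214])
for X in ([.509,.301,.1623],[.509,.301,.1723],[.5095,.3035,.129],[.5095,.3035,.084]):
    print(X,(proj(S,X)-off+.5)*6-.5)
y=np.array([.9925,-.1224,0]); 
for s in(-1,1): print((proj(S,np.array([.509,.301,.1673])+s*.0255*y)-off+.5)*6-.5)
E
python3 look.py a1t top .51 .303 .15 45 8
```

```text
[0.509, 0.301, 0.1623] [306.36260877 215.38267807]
[0.509, 0.301, 0.1723] [307.2228259  189.42199443]
[0.5095, 0.3035, 0.129] [301.51893506 304.06078492]
[0.5095, 0.3035, 0.084] [297.97917779 412.46942091]
[386.09747748 213.51847857]
[228.6354215 191.5301595]
offset 94 183
```

View pics/a1t.png

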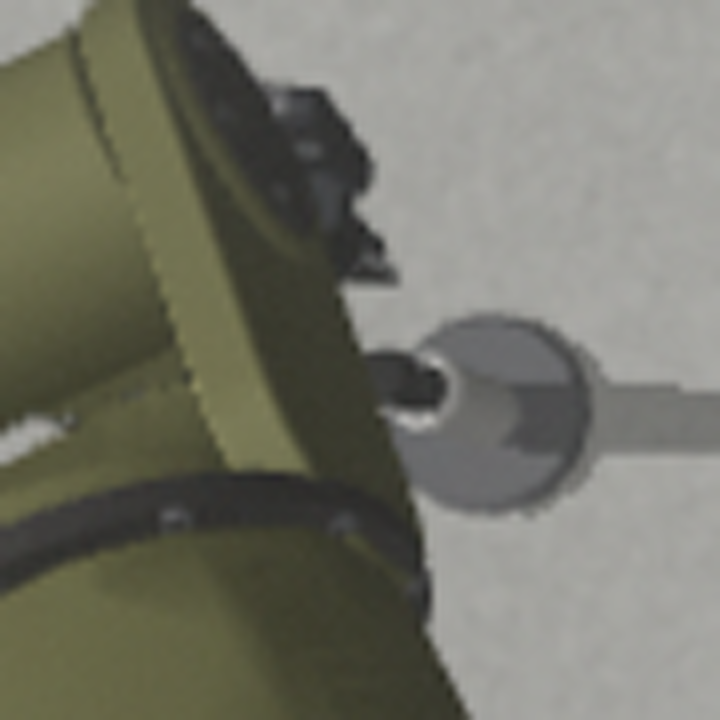

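The side camera predicts the fingers to within 0.5 mm in x and puts the rod at x ≈ 0.5115. I'll centre there and go down.

Call:
carry_out:
  moves:
    - {"jaw":60,"xyz":[2.3,2.2,0],"yaw":0}
    - {"jaw":60,"xyz":[0,0,20],"yaw":0}
    - {"jaw":60,"xyz":[0,0,25],"yaw":0}
    - {"jaw":60,"xyz":[0,0,20],"yaw":0}
    - {"jaw":60,"xyz":[0,0,9],"yaw":0}
    - {"jaw":60,"xyz":[0,0,0],"yaw":0}
    - {"jaw":60,"xyz":[0,0,0],"yaw":0}

```text
time_s: 4.82
tool_pos: [0.5115, 0.3032, 0.0882]
eef_rot: [0.0, 0.749, 0.663, 0.001]
contact_force: [-0.5, -0.3, -0.0]
gripper_width: 0.604
```

```bash
python3 -c "
from h import *; d2t([.5115,.303,.0875])"; python3 look.py a2 side .51 .303 .11 50 6
```

```text
t 4.825 pos [0.5115 0.3032 0.0882] F [-0.52 -0.28 -0.02] w 0.604 yang -0.122 zax [ 1.2e-03  6.0e-04 -1.0e+00]
tool delta mm [-0.2  0.   0.7]
offset 230 222
```

View pics/a2.png

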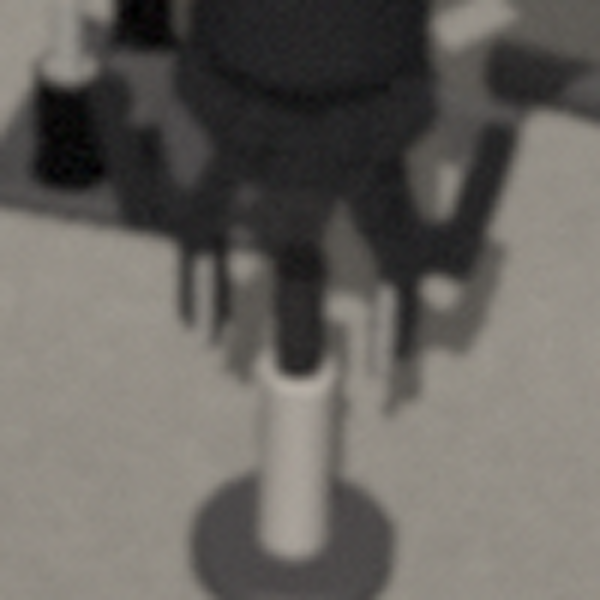

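The handle (col 300) sits midway between the pads (228/375), so I close.

Call:
carry_out:
  moves:
    - {"jaw":10,"xyz":[0,0,0],"yaw":0}
    - {"jaw":10,"xyz":[0,0,0],"yaw":0}
    - {"jaw":10,"xyz":[0,0,0],"yaw":0}
    - {"jaw":10,"xyz":[0,0,0],"yaw":0}
    - {"jaw":10,"xyz":[0,0,0],"yaw":0}
    - {"jaw":10,"xyz":[0,0,0],"yaw":0}
  squeeze: 40

```text
time_s: 5.62
tool_pos: [0.5113, 0.303, 0.0877]
eef_rot: [0.0, 0.749, 0.663, 0.0]
contact_force: [-0.3, -0.5, 5.7]
gripper_width: 0.196
```

```bash
python3 -c "
from h import *; d2t([.5115,.303,.0875])"
```

```text
t 5.625 pos [0.5113 0.303  0.0877] F [-0.29 -0.48  5.71] w 0.196 yang -0.122 zax [ 6.e-04  3.e-04 -1.e+00]
tool delta mm [-0.   0.2  0.2]
```

Call:
carry_out:
  moves:
    - {"jaw":10,"xyz":[0,0,-4],"yaw":0}
    - {"jaw":10,"xyz":[0,0,-10],"yaw":0}
    - {"jaw":10,"xyz":[0,0,-15],"yaw":0}
    - {"jaw":10,"xyz":[0,0,-20],"yaw":0}
    - {"jaw":10,"xyz":[0,0,-20],"yaw":0}
    - {"jaw":10,"xyz":[0,0,-20],"yaw":0}
    - {"jaw":10,"xyz":[0,0,-11],"yaw":0}
    - {"jaw":10,"xyz":[0,0,0],"yaw":0}

```text
time_s: 6.62
tool_pos: [0.5113, 0.3031, 0.1882]
eef_rot: [0.0, 0.749, 0.663, 0.001]
contact_force: [-0.5, -0.0, -1.7]
gripper_width: 0.197
```

```bash
python3 -c "
from h import *; d2t([.5325,.0665,.1877])"; python3 look.py a3 side .51 .303 .13 50 6
```

```text
t 6.625 pos [0.5113 0.3031 0.1882] F [-0.5  -0.01 -1.74] w 0.197 yang -0.122 zax [ 1.3e-03  7.0e-04 -1.0e+00]
tool delta mm [-232.2   49.8    0.3]
offset 231 214
```

View pics/a3.png

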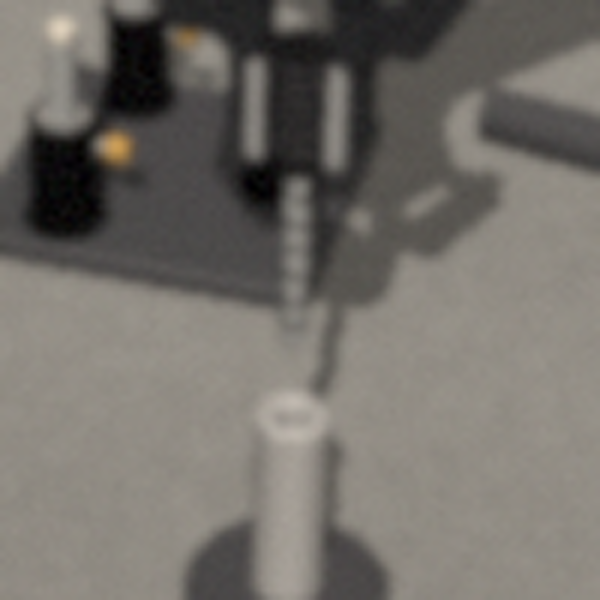

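The rod is out and upright, with its tip at (293,330) above the open tube mouth at (292,417). I carry it over to the holder.

Call:
carry_out:
  moves:
    - {"jaw":10,"xyz":[-20,4,0],"yaw":0}
    - {"jaw":10,"xyz":[-35,8,0],"yaw":0}
    - {"jaw":10,"xyz":[-35,8,0],"yaw":0}
    - {"jaw":10,"xyz":[-40,8,0],"yaw":0}
    - {"jaw":10,"xyz":[-40,8,0],"yaw":0}
    - {"jaw":10,"xyz":[-35,8,0],"yaw":0}
    - {"jaw":10,"xyz":[-27,5.8,0],"yaw":0}
    - {"jaw":10,"xyz":[0,0,0],"yaw":0}

```text
time_s: 7.68
tool_pos: [0.5319, 0.0643, 0.1867]
eef_rot: [-0.0, 0.75, 0.662, -0.001]
contact_force: [1.0, -0.1, -0.3]
gripper_width: 0.2
```

Call:
carry_out:
  moves:
    - {"jaw":10,"xyz":[0,0,10],"yaw":0}
    - {"jaw":10,"xyz":[0,0,10],"yaw":0}
    - {"jaw":10,"xyz":[0,0,6],"yaw":0}
    - {"jaw":10,"xyz":[0,0,0],"yaw":0}

```text
time_s: 8.18
tool_pos: [0.532, 0.0669, 0.1606]
eef_rot: [-0.0, 0.749, 0.663, -0.0]
contact_force: [0.3, 0.1, -0.9]
gripper_width: 0.199
```

```bash
python3 -c "
from h import *; d2t([.5325,.0665,.155])
S=dict(np.load('pics/a3.npz')); print(pw(S,231+292.5/6-.5,214+417.5/6-.5,.084))"; python3 look.py b1 side .53 .067 .09 35 8;python3 look.py b1t top .53 .067 .09 35 8; cd pics; python3 -c "
import cv2,numpy as np;a=cv2.imread('b1.png');b=cv2.imread('b1t.png');c=np.hstack([a,b]);cv2.imwrite('b1c.png',cv2.resize(c,(800,400)))"
```

```text
t 8.175 pos [0.532  0.0669 0.1606] F [ 0.32  0.14 -0.95] w 0.199 yang -0.1214 zax [-1.2e-03 -1.0e-04 -1.0e+00]
tool delta mm [-0.4  0.5  5.6]
[0.51132056 0.30602809 0.084     ]
offset 244 184
offset 200 186
```

View pics/b1.png

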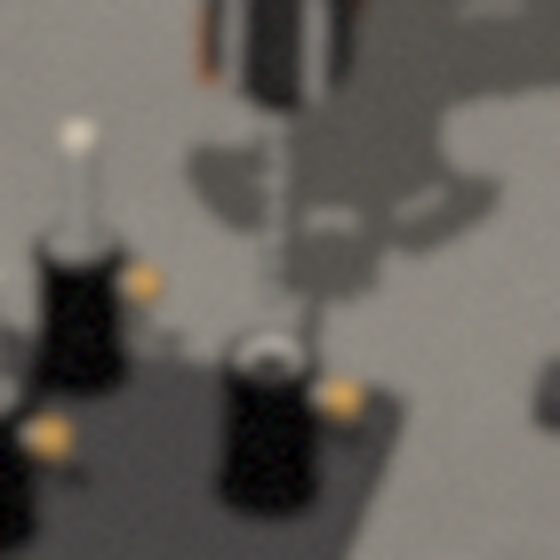

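View pics/b1t.png

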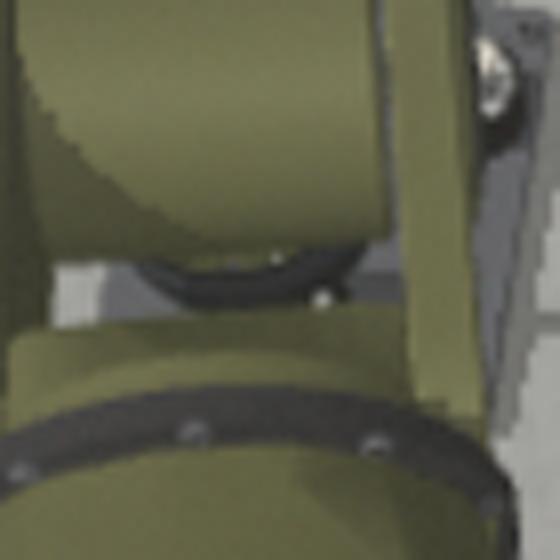

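Run:
```python
from h import *
S=dict(np.load("pics/b1.npz")); o=np.array([244,184])
f=lambda X:((proj(S,X)-o+.5)*8-.5).round(1)
print("tip pred",f([.532,.0669,.0849]))
for y in(.064,.066,.068,.070): 
    a=np.linspace(0,6.28,60); E=f(np.stack([.5325+.0155*np.cos(a),y+.0155*np.sin(a),0*a+.064],-1)); B=f(np.stack([.5325+.0065*np.cos(a),y+.0065*np.sin(a),0*a+.0615],-1))
    print(y,f([.5325,y,.064]),"outer rows",E[:,1].min(),E[:,1].max(),"cols",E[:,0].min(),E[:,0].max(),"bore rows",B[:,1].min(),B[:,1].max())
g=cv2.cvtColor(S["image"],cv2.COLOR_RGB2GRAY); u=int(round(244+268/8)); print(g[184+32:184+54,u-1:u+2].mean(1).round(), u); print(g[184+44,266:290])
```

```text
tip pred [275.2 299.5]
0.064 [272.8 350.2] outer rows 325.3 375.9 cols 225.0 320.7 bore rows 346.2 367.5
0.066 [272.4 353.5] outer rows 328.4 379.2 cols 224.5 320.3 bore rows 349.4 370.8
0.068 [271.9 356.7] outer rows 331.6 382.6 cols 223.9 319.9 bore rows 352.7 374.1
0.07 [271.4 360. ] outer rows 334.8 386.0 cols 223.3 319.6 bore rows 355.9 377.4
[110. 109. 105. 112. 118. 122. 128. 134. 130. 134. 152. 147. 112.  78.
  67.  52.  30.  15.   9.   9.   7.  10.] 278
[ 98 110 118 119 121 106  93 108 130 129 113 105 110 122 128 119  94  94
 116 130 135 137 140 138]
```

The tip (270,297) and mouth (268,355) line up in the side view, so I lower in small steps.

Call:
carry_out:
  moves:
    - {"jaw":10,"xyz":[0,0,6],"yaw":0}
    - {"jaw":10,"xyz":[0,0,6],"yaw":0}
    - {"jaw":10,"xyz":[0,0,4],"yaw":0}
    - {"jaw":10,"xyz":[0,0,3],"yaw":0}
    - {"jaw":10,"xyz":[0,0,3],"yaw":0}
    - {"jaw":10,"xyz":[0,0,3],"yaw":0}
    - {"jaw":10,"xyz":[0,0,0],"yaw":0}

```text
time_s: 9.15
tool_pos: [0.5322, 0.0666, 0.1361]
eef_rot: [-0.0, 0.749, 0.663, -0.0]
contact_force: [0.0, 0.3, -0.9]
gripper_width: 0.196
```

Tip is at about 60.4 mm, inside the countersink, with no contact.

Call:
carry_out:
  moves:
    - {"jaw":10,"xyz":[0,0,3],"yaw":0}
    - {"jaw":10,"xyz":[0,0,3],"yaw":0}
    - {"jaw":10,"xyz":[0,0,3],"yaw":0}
    - {"jaw":10,"xyz":[0,0,3],"yaw":0}
    - {"jaw":10,"xyz":[0,0,0],"yaw":0}

```text
time_s: 9.78
tool_pos: [0.5322, 0.0666, 0.124]
eef_rot: [-0.0, 0.749, 0.663, -0.0]
contact_force: [0.4, 0.9, 0.1]
gripper_width: 0.2
```

Call:
carry_out:
  moves:
    - {"jaw":10,"xyz":[0,0,1.5],"yaw":0}
    - {"jaw":10,"xyz":[0,0,1],"yaw":0}
    - {"jaw":10,"xyz":[0,0,0.7],"yaw":0}
    - {"jaw":10,"xyz":[0,0,0.5],"yaw":0}
    - {"jaw":10,"xyz":[0,0,0.5],"yaw":0}
    - {"jaw":10,"xyz":[0,0,0],"yaw":0}

```text
time_s: 10.52
tool_pos: [0.5323, 0.0666, 0.1201]
eef_rot: [0.0, 0.749, 0.663, -0.0]
contact_force: [-0.1, 0.4, -0.4]
gripper_width: 0.198
```

Call:
carry_out:
  moves:
    - {"jaw":10,"xyz":[0,0,0.5],"yaw":0}
    - {"jaw":10,"xyz":[0,0,0.5],"yaw":0}
    - {"jaw":10,"xyz":[0,0,0],"yaw":0}

```text
time_s: 10.9
tool_pos: [0.5325, 0.0666, 0.1196]
eef_rot: [0.0, 0.749, 0.663, 0.0]
contact_force: [-1.2, -0.9, 4.2]
gripper_width: 0.199
```

Call:
carry_out:
  moves:
    - {"jaw":10,"xyz":[0,0,0.4],"yaw":0}
    - {"jaw":10,"xyz":[0,0,0],"yaw":0}
    - {"jaw":10,"xyz":[0,0,0],"yaw":0}

```text
time_s: 11.28
tool_pos: [0.5326, 0.0667, 0.1194]
eef_rot: [0.0, 0.749, 0.663, 0.0]
contact_force: [-2.0, -0.1, 7.0]
gripper_width: 0.199
```

```bash
python3 -c "
from h import *; d2t([.5325,.0665,.1197])"; python3 look.py b2 side .53 .067 .09 35 8
```

```text
t 11.275 pos [0.5326 0.0667 0.1194] F [-1.96 -0.07  6.96] w 0.199 yang -0.122 zax [ 1.1e-03  1.0e-04 -1.0e+00]
tool delta mm [-0.2 -0.1 -0.3]
offset 244 184
```

View pics/b2.png

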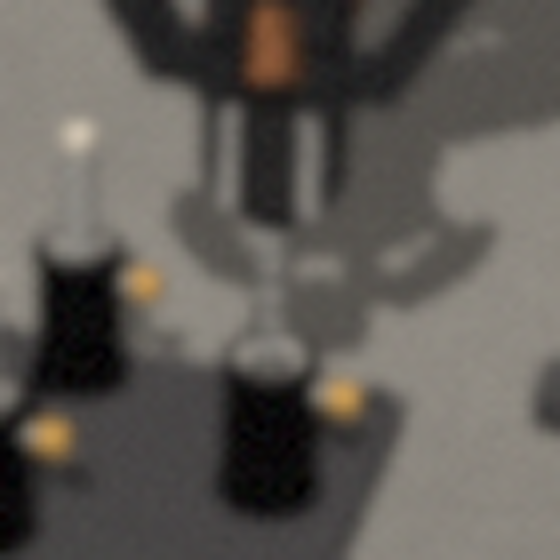

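Firm contact came with the tip at 43.7–43.9 mm, so the bore is 20 mm deep. The picture agrees: about 52 mm of shank still shows between handle (row 222) and mouth, and nothing slipped. The post needed is the 65 mm one. The rod goes back to its stand first.

Call:
carry_out:
  moves:
    - {"jaw":10,"xyz":[0,0,-2],"yaw":0}
    - {"jaw":10,"xyz":[0,0,-8],"yaw":0}
    - {"jaw":10,"xyz":[0,0,-15],"yaw":0}
    - {"jaw":10,"xyz":[0,0,-20],"yaw":0}
    - {"jaw":10,"xyz":[0,0,-20],"yaw":0}
    - {"jaw":10,"xyz":[0,0,-6],"yaw":0}
    - {"jaw":10,"xyz":[0,0,0],"yaw":0}

```text
time_s: 12.2
tool_pos: [0.5323, 0.0666, 0.1899]
eef_rot: [0.0, 0.749, 0.663, 0.0]
contact_force: [-0.0, 0.1, -1.1]
gripper_width: 0.201
```

Call:
carry_out:
  moves:
    - {"jaw":10,"xyz":[20,-4,0],"yaw":0}
    - {"jaw":10,"xyz":[35,-8,0],"yaw":0}
    - {"jaw":10,"xyz":[35,-8,0],"yaw":0}
    - {"jaw":10,"xyz":[40,-8,0],"yaw":0}
    - {"jaw":10,"xyz":[40,-8,0],"yaw":0}
    - {"jaw":10,"xyz":[35,-8,0],"yaw":0}
    - {"jaw":10,"xyz":[27,-5.8,0],"yaw":0}
    - {"jaw":10,"xyz":[0,0,0],"yaw":0}

```text
time_s: 13.2
tool_pos: [0.5104, 0.3042, 0.1885]
eef_rot: [-0.0, 0.748, 0.663, -0.001]
contact_force: [-0.5, 0.1, -0.2]
gripper_width: 0.201
```

Call:
carry_out:
  moves:
    - {"jaw":10,"xyz":[0,0,0],"yaw":0}

```text
time_s: 13.32
tool_pos: [0.511, 0.3023, 0.189]
eef_rot: [-0.0, 0.749, 0.663, -0.001]
contact_force: [0.0, -0.3, -1.2]
gripper_width: 0.199
```

```bash
python3 -c "
from h import *; d2t([.5113,.303,.17])"; python3 look.py c1 side .51 .303 .13 50 6
```

```text
t 13.325 pos [0.511  0.3023 0.189 ] F [ 0.05 -0.34 -1.25] w 0.199 yang -0.1221 zax [-9.e-04 -7.e-04 -1.e+00]
tool delta mm [ 0.7  0.2 19. ]
offset 231 214
```

View pics/c1.png

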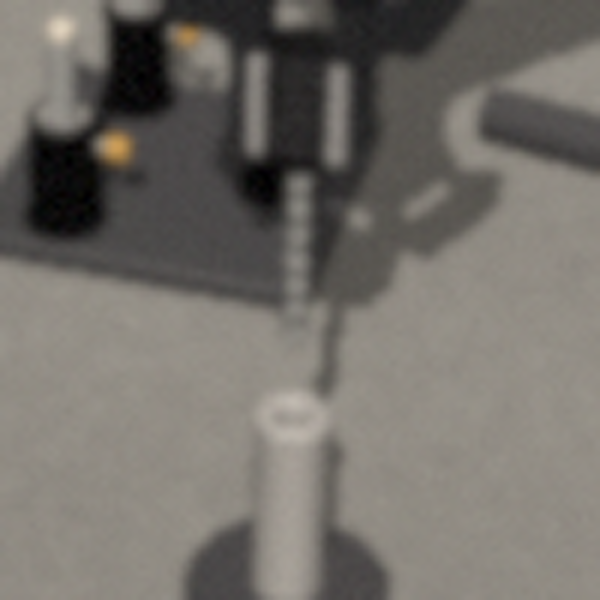

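Call:
carry_out:
  moves:
    - {"jaw":10,"xyz":[0.3,0.2,10],"yaw":0}
    - {"jaw":10,"xyz":[0,0,10],"yaw":0}
    - {"jaw":10,"xyz":[0,0,0],"yaw":0}
    - {"jaw":10,"xyz":[0,0,0],"yaw":0}

```text
time_s: 13.88
tool_pos: [0.5114, 0.3032, 0.1698]
eef_rot: [-0.0, 0.749, 0.663, 0.0]
contact_force: [-0.3, 0.3, 0.2]
gripper_width: 0.199
```

```bash
python3 -c "
from h import *; d2t([.5113,.303,.17])"
```

```text
t 13.875 pos [0.5114 0.3032 0.1698] F [-0.25  0.27  0.19] w 0.199 yang -0.1221 zax [ 1.e-04  1.e-04 -1.e+00]
tool delta mm [-0.2 -0.1 -0.2]
```

Call:
carry_out:
  moves:
    - {"jaw":10,"xyz":[-0.2,0,4],"yaw":0}
    - {"jaw":10,"xyz":[0,0,3],"yaw":0}
    - {"jaw":10,"xyz":[0,0,3],"yaw":0}
    - {"jaw":10,"xyz":[0,0,3],"yaw":0}
    - {"jaw":10,"xyz":[0,0,3],"yaw":0}
    - {"jaw":10,"xyz":[0,0,0],"yaw":0}

```text
time_s: 14.62
tool_pos: [0.5112, 0.303, 0.1534]
eef_rot: [-0.0, 0.749, 0.663, -0.0]
contact_force: [-0.2, 0.8, 0.3]
gripper_width: 0.2
```

Entered the tube without force.

Call:
carry_out:
  moves:
    - {"jaw":10,"xyz":[0,0,8],"yaw":0}
    - {"jaw":10,"xyz":[0,0,12],"yaw":0}
    - {"jaw":10,"xyz":[0,0,12],"yaw":0}
    - {"jaw":10,"xyz":[0,0,12],"yaw":0}
    - {"jaw":10,"xyz":[0,0,10],"yaw":0}
    - {"jaw":10,"xyz":[0,0,6],"yaw":0}
    - {"jaw":10,"xyz":[0,0,3],"yaw":0}
    - {"jaw":10,"xyz":[0,0,0],"yaw":0}

```text
time_s: 15.62
tool_pos: [0.5114, 0.3031, 0.0907]
eef_rot: [0.0, 0.749, 0.663, 0.0]
contact_force: [0.0, -0.0, -0.7]
gripper_width: 0.197
```

Call:
carry_out:
  moves:
    - {"jaw":10,"xyz":[0,0,1],"yaw":0}
    - {"jaw":10,"xyz":[0,0,0.5],"yaw":0}
    - {"jaw":10,"xyz":[0,0,0.5],"yaw":0}
    - {"jaw":10,"xyz":[0,0,0],"yaw":0}

```text
time_s: 16.12
tool_pos: [0.5113, 0.303, 0.0887]
eef_rot: [-0.0, 0.749, 0.663, 0.0]
contact_force: [-0.2, 0.6, -0.8]
gripper_width: 0.2
```

Call:
carry_out:
  moves:
    - {"jaw":10,"xyz":[0,0,0.5],"yaw":0}
    - {"jaw":10,"xyz":[0,0,0.5],"yaw":0}
    - {"jaw":10,"xyz":[0,0,0.3],"yaw":0}
    - {"jaw":10,"xyz":[0,0,0],"yaw":0}

```text
time_s: 16.62
tool_pos: [0.5113, 0.303, 0.0877]
eef_rot: [0.0, 0.749, 0.663, 0.0]
contact_force: [-2.0, -1.5, 5.2]
gripper_width: 0.202
```

Seated: 87.7 mm and 5 N, the same as at pickup. I release and go up.

Call:
carry_out:
  moves:
    - {"jaw":60,"xyz":[0,0,0],"yaw":0}
    - {"jaw":60,"xyz":[0,0,0],"yaw":0}
    - {"jaw":60,"xyz":[0,0,0],"yaw":0}
    - {"jaw":60,"xyz":[0,0,0],"yaw":0}
    - {"jaw":60,"xyz":[0,0,-10],"yaw":0}
    - {"jaw":60,"xyz":[0,0,-30],"yaw":0}
    - {"jaw":60,"xyz":[0,0,-40],"yaw":0}
    - {"jaw":60,"xyz":[0,0,-25],"yaw":0}

```text
time_s: 17.62
tool_pos: [0.5116, 0.3032, 0.1952]
eef_rot: [0.0, 0.749, 0.663, 0.001]
contact_force: [-0.8, 0.1, -0.1]
gripper_width: 0.6
```

```bash
python3 -c "
from h import *; d2t([.5465,-.3213,.19])"; python3 look.py c2 side .51 .303 .13 50 6
```

```text
t 17.625 pos [0.5116 0.3032 0.1952] F [-0.75  0.09 -0.15] w 0.6 yang -0.122 zax [ 0.0023  0.0012 -1.    ]
tool delta mm [-615.6  110.6    4.5]
offset 231 214
```

View pics/c2.png

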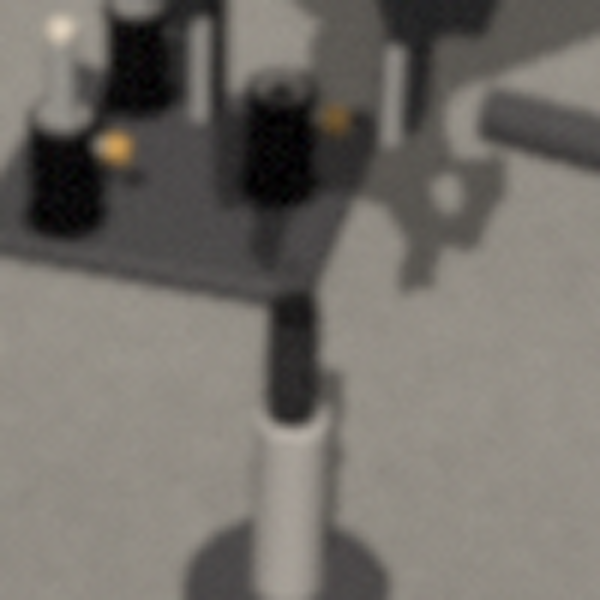

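The rod is seated as at the start. Next is the middle rack post (65 mm), aiming at x ≈ 0.5485 because the top camera reads about 2 mm low in x.

Call:
carry_out:
  moves:
    - {"jaw":60,"xyz":[-25,5,0],"yaw":0}
    - {"jaw":60,"xyz":[-45,8,0],"yaw":0}
    - {"jaw":60,"xyz":[-50,9,0],"yaw":0}
    - {"jaw":60,"xyz":[-50,9,0],"yaw":0}
    - {"jaw":60,"xyz":[-50,9,0],"yaw":0}
    - {"jaw":60,"xyz":[-50,9,0],"yaw":0}
    - {"jaw":60,"xyz":[-50,9,0],"yaw":0}
    - {"jaw":60,"xyz":[-50,9,0],"yaw":0}

```text
time_s: 18.68
tool_pos: [0.5327, -0.074, 0.1927]
eef_rot: [0.0, 0.749, 0.663, 0.0]
contact_force: [0.3, 0.0, 0.3]
gripper_width: 0.6
```

Call:
carry_out:
  moves:
    - {"jaw":60,"xyz":[-50,9,0],"yaw":0}
    - {"jaw":60,"xyz":[-50,9,0],"yaw":0}
    - {"jaw":60,"xyz":[-50,9,0],"yaw":0}
    - {"jaw":60,"xyz":[-45,9,0],"yaw":0}
    - {"jaw":60,"xyz":[-35,6,0],"yaw":0}
    - {"jaw":60,"xyz":[-16,3,0],"yaw":0}
    - {"jaw":60,"xyz":[0,0,0],"yaw":0}
    - {"jaw":60,"xyz":[0,0,0],"yaw":0}

```text
time_s: 19.68
tool_pos: [0.5477, -0.3208, 0.1925]
eef_rot: [-0.0, 0.749, 0.663, 0.0]
contact_force: [-0.0, 0.0, 0.1]
gripper_width: 0.603
```

```bash
python3 -c "
from h import *; d2t([.5485,-.3215,.13])"; python3 look.py d1 side .546 -.32 .1 35 8; python3 look.py d1t top .546 -.32 .08 35 8
```

```text
t 19.675 pos [ 0.5477 -0.3208  0.1925] F [-0.04  0.04  0.05] w 0.603 yang -0.121 zax [ 1.e-04  2.e-04 -1.e+00]
tool delta mm [-0.7  0.8 62.5]
offset 247 125
offset 345 177
```

View pics/d1.png

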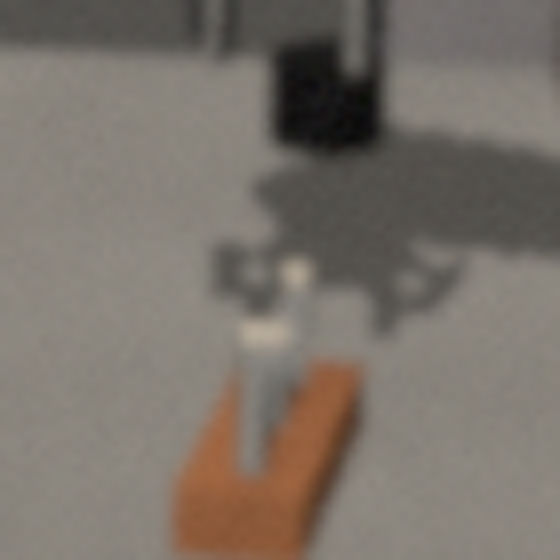

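View pics/d1t.png

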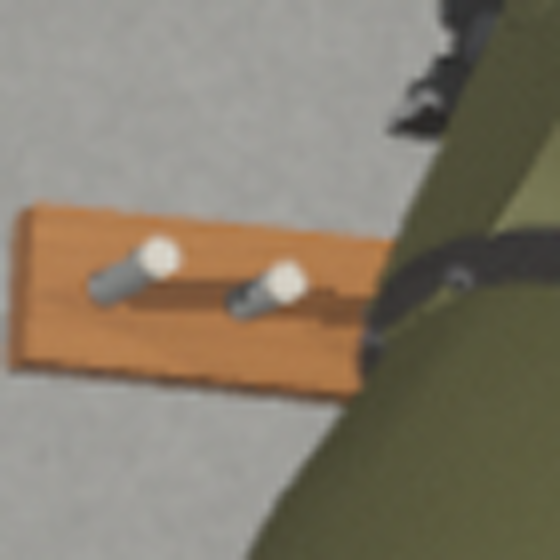

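Run:
```python
from h import *
S=dict(np.load("pics/d1.npz")); o=np.array([247,125])
f=lambda X:((proj(S,X)-o+.5)*8-.5).round(1)
print("tcp",f([.5477,-.3208,.1975]))
for X in([.5543,-.2738,.097],[.5485,-.3215,.077],[.5427,-.369,.087]): print(f(X),f(np.array(X)+[.006,0,0])[0],f(np.array(X)-[.006,0,0])[0])
T=dict(np.load("pics/d1t.npz"));p=lambda u,v,z:pw(T,345+(u+.5)/8-.5,177+(v+.5)/8-.5,z).round(4)
print(p(159,258,.097),p(287,284,.077))
```

```text
tcp [290.   59.6]
[260.1 326.3] 245.7 274.4
[280.3 327.7] 266.5 294.1
[301.  266.8] 287.6 314.4
[ 0.5532 -0.2735  0.097 ] [ 0.5466 -0.3217  0.077 ]
```

Call:
carry_out:
  moves:
    - {"jaw":60,"xyz":[0,1.8,20],"yaw":0}
    - {"jaw":60,"xyz":[0,0,30],"yaw":0}
    - {"jaw":60,"xyz":[0,0,30],"yaw":0}
    - {"jaw":60,"xyz":[0,0,20],"yaw":0}
    - {"jaw":60,"xyz":[0,0,0],"yaw":0}
    - {"jaw":60,"xyz":[0,0,0],"yaw":0}

```text
time_s: 20.52
tool_pos: [0.5498, -0.3224, 0.0934]
eef_rot: [0.001, 0.749, 0.663, 0.0]
contact_force: [0.2, 0.2, -0.2]
gripper_width: 0.601
```

```bash
python3 -c "
from h import *; d2t([.5495,-.3212,.043])"; python3 look.py d2 side .546 -.32 .08 35 8
```

```text
t 20.525 pos [ 0.5498 -0.3224  0.0934] F [ 0.16  0.19 -0.19] w 0.601 yang -0.1219 zax [ 1.2e-03 -8.0e-04 -1.0e+00]
tool delta mm [ 1.2 -0.5 50.4]
offset 247 130
```

View pics/d2.png

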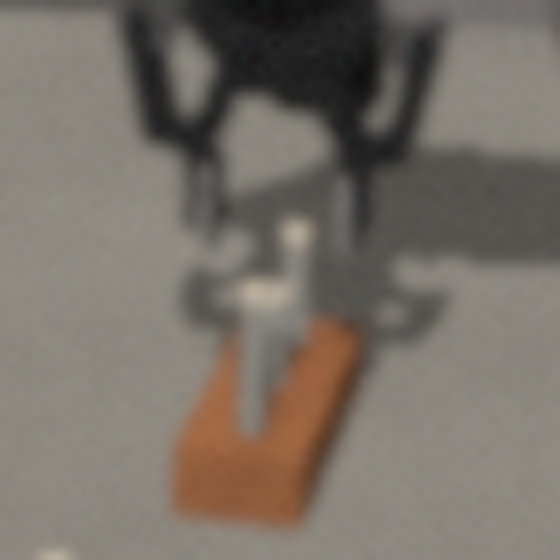

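Call:
carry_out:
  moves:
    - {"jaw":60,"xyz":[1,-0.3,15],"yaw":0}
    - {"jaw":60,"xyz":[0,0,15],"yaw":0}
    - {"jaw":60,"xyz":[0,0,12],"yaw":0}
    - {"jaw":60,"xyz":[0,0,8],"yaw":0}
    - {"jaw":60,"xyz":[0,0,0],"yaw":0}
    - {"jaw":60,"xyz":[0,0,0],"yaw":0}

```text
time_s: 21.32
tool_pos: [0.5493, -0.3214, 0.0428]
eef_rot: [0.0, 0.749, 0.663, 0.0]
contact_force: [-0.4, -0.5, 0.5]
gripper_width: 0.598
```

```bash
python3 -c "
from h import *; d2t([.5495,-.3212,.043])"; python3 look.py d3 side .546 -.32 .06 35 8
```

```text
t 21.325 pos [ 0.5493 -0.3214  0.0428] F [-0.4  -0.54  0.55] w 0.598 yang -0.1221 zax [ 6.e-04 -3.e-04 -1.e+00]
tool delta mm [ 0.2  0.1 -0.2]
offset 247 135
```

View pics/d3.png

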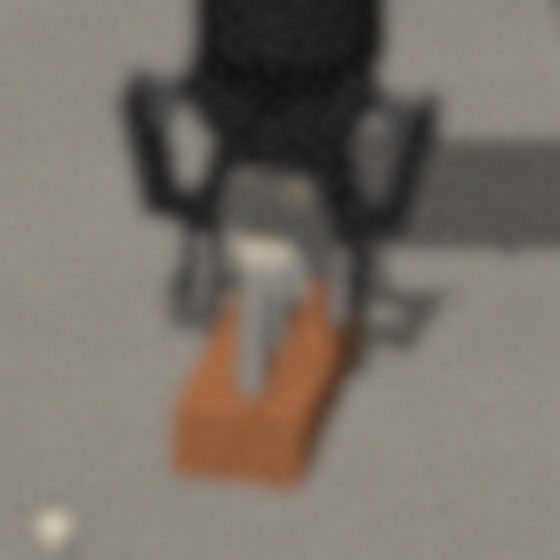

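Call:
carry_out:
  moves:
    - {"jaw":5,"xyz":[0,0,0],"yaw":0}
    - {"jaw":5,"xyz":[0,0,0],"yaw":0}
    - {"jaw":5,"xyz":[0,0,0],"yaw":0}
    - {"jaw":5,"xyz":[0,0,0],"yaw":0}
    - {"jaw":5,"xyz":[0,0,0],"yaw":0}
    - {"jaw":5,"xyz":[0,0,0],"yaw":0}
  squeeze: 35

```text
time_s: 22.12
tool_pos: [0.5492, -0.3213, 0.0426]
eef_rot: [0.0, 0.749, 0.663, 0.0]
contact_force: [-1.3, -0.3, 5.3]
gripper_width: 0.129
```

```bash
python3 -c "
from h import *; d2t([.5495,-.3212,.043])
from bench import manip; print(manip.read_state()['wrist_torque'])"
```

```text
t 22.125 pos [ 0.5492 -0.3213  0.0426] F [-1.26 -0.3   5.3 ] w 0.129 yang -0.122 zax [ 3.e-04 -2.e-04 -1.e+00]
tool delta mm [ 0.1  0.3 -0.4]
[ 0.06334632  0.1506655  -0.032148  ]
```

Call:
carry_out:
  moves:
    - {"jaw":5,"xyz":[0,0,-3],"yaw":0}
    - {"jaw":5,"xyz":[0,0,-8],"yaw":0}
    - {"jaw":5,"xyz":[0,0,-12],"yaw":0}
    - {"jaw":5,"xyz":[0,0,-25],"yaw":0}
    - {"jaw":5,"xyz":[0,0,-35],"yaw":0}
    - {"jaw":5,"xyz":[0,0,-35],"yaw":0}
    - {"jaw":5,"xyz":[0,0,-25],"yaw":0}
    - {"jaw":5,"xyz":[0,0,0],"yaw":0}

```text
time_s: 23.12
tool_pos: [0.5496, -0.3216, 0.188]
eef_rot: [0.002, 0.749, 0.663, 0.0]
contact_force: [-0.7, 0.7, -1.0]
gripper_width: 0.13
```

```bash
python3 -c "
from h import *; d2t([.5325,.0667,.15])"; python3 look.py e1 side .546 -.32 .12 35 8; python3 look.py e1t top .546 -.32 .08 35 8
```

```text
t 23.125 pos [ 0.5496 -0.3216  0.188 ] F [-0.73  0.66 -1.04] w 0.13 yang -0.1219 zax [ 0.0033 -0.0023 -1.    ]
tool delta mm [383.4 -64.4  37. ]
offset 248 119
offset 345 177
```

View pics/e1.png

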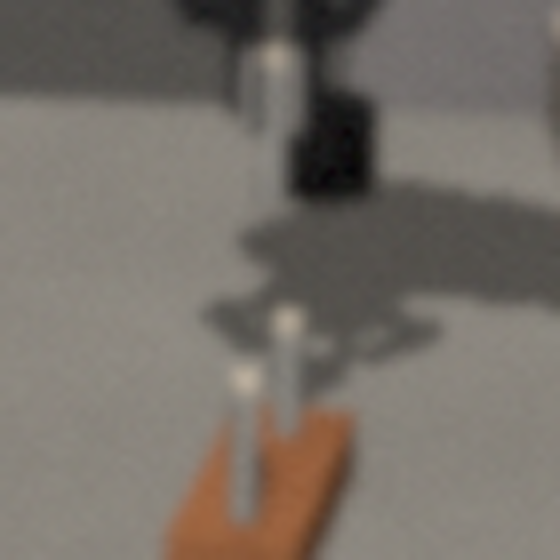

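The middle post came out upright and the two others stay in the rack. I carry it to the mouth.

Call:
carry_out:
  moves:
    - {"jaw":5,"xyz":[25,-4,0],"yaw":0}
    - {"jaw":5,"xyz":[45,-8,0],"yaw":0}
    - {"jaw":5,"xyz":[50,-8,0],"yaw":0}
    - {"jaw":5,"xyz":[50,-8,0],"yaw":0}
    - {"jaw":5,"xyz":[50,-8,0],"yaw":0}
    - {"jaw":5,"xyz":[50,-8,0],"yaw":0}
    - {"jaw":5,"xyz":[45,-8,0],"yaw":0}
    - {"jaw":5,"xyz":[35,-6,0],"yaw":0}

```text
time_s: 24.22
tool_pos: [0.5333, 0.035, 0.1841]
eef_rot: [-0.001, 0.749, 0.663, -0.001]
contact_force: [0.4, -0.2, -0.1]
gripper_width: 0.13
```

Call:
carry_out:
  moves:
    - {"jaw":5,"xyz":[25,-5,0],"yaw":0}
    - {"jaw":5,"xyz":[8.4,-1.4,15],"yaw":0}
    - {"jaw":5,"xyz":[0,0,25],"yaw":0}
    - {"jaw":5,"xyz":[0,0,20],"yaw":0}
    - {"jaw":5,"xyz":[0,0,12],"yaw":0}
    - {"jaw":5,"xyz":[0,0,0],"yaw":0}
    - {"jaw":5,"xyz":[0,0,0],"yaw":0}

```text
time_s: 25.1
tool_pos: [0.5322, 0.067, 0.1138]
eef_rot: [0.0, 0.749, 0.663, 0.0]
contact_force: [0.2, 0.3, -0.7]
gripper_width: 0.13
```

```bash
python3 -c "
from h import *; d2t([.5325,.0667,.1])"; python3 look.py e2 side .53 .067 .09 35 8
```

```text
t 25.1 pos [0.5322 0.067  0.1138] F [ 0.16  0.25 -0.72] w 0.13 yang -0.1222 zax [ 7.e-04  0.e+00 -1.e+00]
tool delta mm [-0.2  0.4 13.8]
offset 244 184
```

View pics/e2.png

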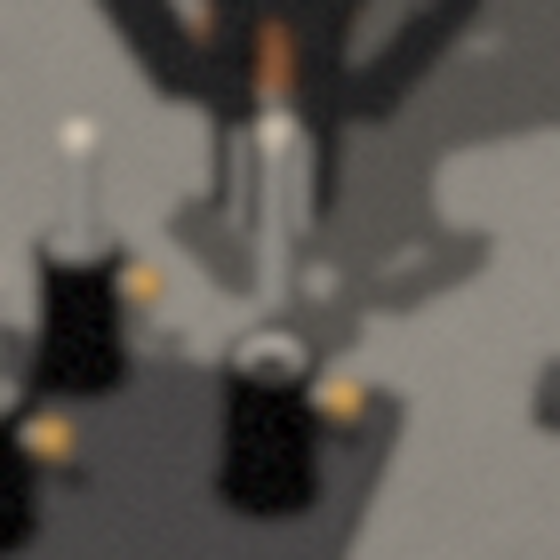

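Call:
carry_out:
  moves:
    - {"jaw":5,"xyz":[0,0,6],"yaw":0}
    - {"jaw":5,"xyz":[0,0,6],"yaw":0}
    - {"jaw":5,"xyz":[0,0,4],"yaw":0}
    - {"jaw":5,"xyz":[0,0,2],"yaw":0}
    - {"jaw":5,"xyz":[0,0,0],"yaw":0}

```text
time_s: 25.78
tool_pos: [0.5318, 0.0672, 0.0953]
eef_rot: [-0.0, 0.749, 0.663, -0.0]
contact_force: [0.2, -1.0, -0.8]
gripper_width: 0.129
```

```bash
python3 -c "
from h import *; d2t([.5325,.0667,.0946])"; python3 look.py e3 side .53 .067 .075 25 12
```

```text
t 25.775 pos [0.5318 0.0672 0.0953] F [ 0.17 -0.96 -0.83] w 0.129 yang -0.122 zax [-2.e-04  0.e+00 -1.e+00]
tool delta mm [-0.4  0.7  0.7]
offset 254 199
```

View pics/e3.png

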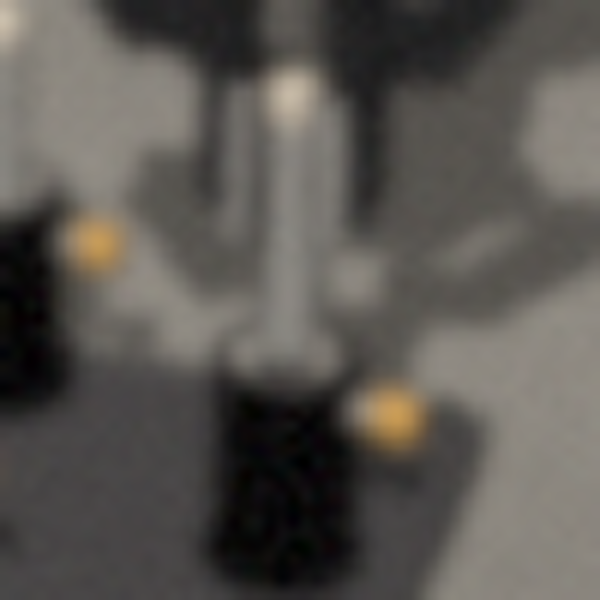

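Call:
carry_out:
  moves:
    - {"jaw":5,"xyz":[-0.2,0.6,0.8],"yaw":0}
    - {"jaw":5,"xyz":[0,0,0.8],"yaw":0}
    - {"jaw":5,"xyz":[0,0,0.8],"yaw":0}
    - {"jaw":5,"xyz":[0,0,0],"yaw":0}

```text
time_s: 26.32
tool_pos: [0.5324, 0.0669, 0.0929]
eef_rot: [-0.0, 0.749, 0.663, -0.0]
contact_force: [0.4, 0.4, 0.6]
gripper_width: 0.129
```

Call:
carry_out:
  moves:
    - {"jaw":5,"xyz":[0,0,0.7],"yaw":0}
    - {"jaw":5,"xyz":[0,0,0.7],"yaw":0}
    - {"jaw":5,"xyz":[0,0,0],"yaw":0}

```text
time_s: 26.7
tool_pos: [0.5324, 0.0669, 0.0915]
eef_rot: [-0.0, 0.749, 0.663, -0.0]
contact_force: [0.1, 1.0, -0.2]
gripper_width: 0.127
```

The foot is past the countersink without force, so I continue.

Call:
carry_out:
  moves:
    - {"jaw":5,"xyz":[0,0,1],"yaw":0}
    - {"jaw":5,"xyz":[0,0,1],"yaw":0}
    - {"jaw":5,"xyz":[0,0,1.5],"yaw":0}
    - {"jaw":5,"xyz":[0,0,1.5],"yaw":0}
    - {"jaw":5,"xyz":[0,0,0],"yaw":0}

```text
time_s: 27.32
tool_pos: [0.5324, 0.0669, 0.0864]
eef_rot: [-0.0, 0.749, 0.663, -0.0]
contact_force: [-0.4, 0.0, -1.3]
gripper_width: 0.124
```

Call:
carry_out:
  moves:
    - {"jaw":5,"xyz":[0,0,2],"yaw":0}
    - {"jaw":5,"xyz":[0,0,2],"yaw":0}
    - {"jaw":5,"xyz":[0,0,2],"yaw":0}
    - {"jaw":5,"xyz":[0,0,1.5],"yaw":0}
    - {"jaw":5,"xyz":[0,0,0],"yaw":0}

```text
time_s: 27.95
tool_pos: [0.5324, 0.0669, 0.0789]
eef_rot: [-0.0, 0.749, 0.663, -0.0]
contact_force: [-0.3, -0.2, -1.5]
gripper_width: 0.131
```

Call:
carry_out:
  moves:
    - {"jaw":5,"xyz":[0,0,1.5],"yaw":0}
    - {"jaw":5,"xyz":[0,0,1],"yaw":0}
    - {"jaw":5,"xyz":[0,0,0.6],"yaw":0}
    - {"jaw":5,"xyz":[0,0,0.5],"yaw":0}
    - {"jaw":5,"xyz":[0,0,0],"yaw":0}

```text
time_s: 28.58
tool_pos: [0.5324, 0.0669, 0.0755]
eef_rot: [-0.0, 0.749, 0.663, -0.0]
contact_force: [-0.7, -0.7, -1.1]
gripper_width: 0.128
```

Call:
carry_out:
  moves:
    - {"jaw":5,"xyz":[0,0,0.5],"yaw":0}
    - {"jaw":5,"xyz":[0,0,0.5],"yaw":0}
    - {"jaw":5,"xyz":[0,0,0],"yaw":0}

```text
time_s: 28.95
tool_pos: [0.5325, 0.0669, 0.0746]
eef_rot: [0.0, 0.749, 0.663, 0.0]
contact_force: [-1.0, -0.4, 2.5]
gripper_width: 0.126
```

Call:
carry_out:
  moves:
    - {"jaw":5,"xyz":[0,0,0.5],"yaw":0}
    - {"jaw":5,"xyz":[0,0,0],"yaw":0}
    - {"jaw":5,"xyz":[0,0,0],"yaw":0}

```text
time_s: 29.32
tool_pos: [0.5326, 0.0669, 0.0746]
eef_rot: [0.0, 0.749, 0.663, 0.0]
contact_force: [-2.8, -0.5, 7.6]
gripper_width: 0.127
```

```bash
python3 -c "
from h import *; d2t([.5325,.0667,.0746])"; python3 look.py f1 side .53 .067 .09 35 8
```

```text
t 29.325 pos [0.5326 0.0669 0.0746] F [-2.84 -0.55  7.63] w 0.127 yang -0.1219 zax [ 7.e-04  0.e+00 -1.e+00]
tool delta mm [-0.2 -0.1 -0. ]
offset 244 184
```

View pics/f1.png

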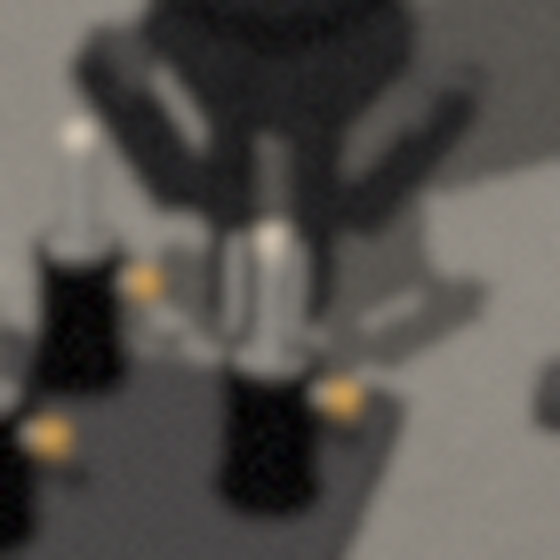

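The post stands on the bottom: it stopped at 74.6 mm, exactly as predicted, with 7.6 N. I release it and withdraw.

Call:
carry_out:
  moves:
    - {"jaw":5,"xyz":[0,0,-0.4],"yaw":0}
    - {"jaw":50,"xyz":[0,0,0],"yaw":0}
    - {"jaw":50,"xyz":[0,0,0],"yaw":0}
    - {"jaw":50,"xyz":[0,0,0],"yaw":0}
    - {"jaw":50,"xyz":[0,0,0],"yaw":0}
    - {"jaw":50,"xyz":[0,0,-8],"yaw":0}
    - {"jaw":50,"xyz":[0,0,-30],"yaw":0}
    - {"jaw":50,"xyz":[0,0,-40],"yaw":0}

```text
time_s: 30.38
tool_pos: [0.5321, 0.0669, 0.1532]
eef_rot: [-0.0, 0.749, 0.663, -0.001]
contact_force: [0.9, 0.7, 0.9]
gripper_width: 0.499
```

Call:
carry_out:
  moves:
    - {"jaw":50,"xyz":[0,0,-30],"yaw":0}
    - {"jaw":50,"xyz":[-30,0,-30],"yaw":0}
    - {"jaw":50,"xyz":[-50,-15,0],"yaw":0}
    - {"jaw":50,"xyz":[-50,-20,0],"yaw":0}
    - {"jaw":50,"xyz":[-50,-20,0],"yaw":0}
    - {"jaw":50,"xyz":[-50,-20,0],"yaw":0}
    - {"jaw":50,"xyz":[-40,-20,0],"yaw":0}
    - {"jaw":50,"xyz":[0,0,0],"yaw":0}

```text
time_s: 31.38
tool_pos: [0.4041, -0.1913, 0.2131]
eef_rot: [0.0, 0.75, 0.661, 0.0]
contact_force: [0.6, 0.1, 0.2]
gripper_width: 0.497
```

```bash
python3 look.py g1 side .53 .067 .09 40 7;python3 look.py g1t top .53 .067 .07 200 3
python3 - <<'E'
from h import *
from bench import manip
s=manip.read_state(); print(s["time_s"],s["tool_pos"],s["contact_force"])
T=dict(np.load("pics/g1t.npz")); C=cloud(T)
for X in ([.5325,.0667,.109],[.6205,.1007,.109],[.603,.0023,.109],[.511,.3035,.129]):
    u,v=proj(T,X).round().astype(int); p=C[v-3:v+4,u-3:u+4,2].ravel(); p=p[p<.2]; print(X,(u,v),np.sort(p)[-8:].round(4))
E
cd pics; python3 -c "
import cv2;a=cv2.imread('g1t.png');print(a.shape);cv2.imwrite('g1t.png',cv2.resize(a,(800,int(800*a.shape[0]/a.shape[1])))[:600])"
```

```text
offset 239 179
offset 36 22
31.475 [ 0.40535872 -0.18955404  0.21287635] [ 0.54512106  0.1799267  -0.03279144]
[0.5325, 0.0667, 0.109] (np.int64(235), np.int64(219)) [0.1092 0.1097 0.1098 0.1099 0.1099 0.1101 0.1114 0.1131]
[0.6205, 0.1007, 0.109] (np.int64(222), np.int64(186)) [0.1081 0.1083 0.1084 0.1084 0.1085 0.1107 0.1122 0.1123]
[0.603, 0.0023, 0.109] (np.int64(259), np.int64(192)) [0.108  0.1082 0.1086 0.1089 0.1092 0.1093 0.1096 0.1097]
[0.511, 0.3035, 0.129] (np.int64(141), np.int64(229)) [0.1295 0.1299 0.13   0.1304 0.1305 0.1307 0.131  0.1313]
(1086, 1200, 3)
```

View pics/g1.png

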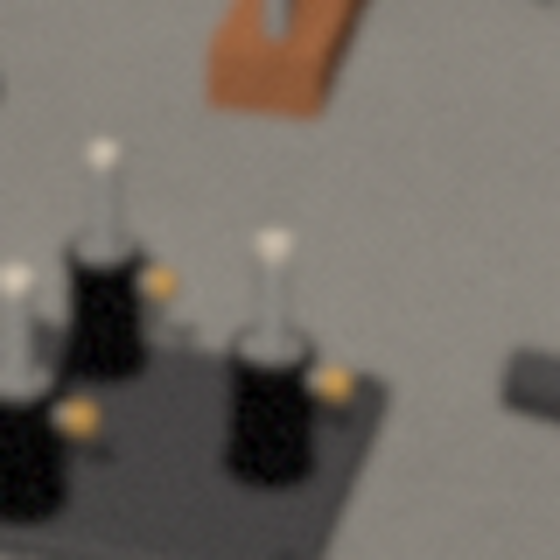

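View pics/g1t.png

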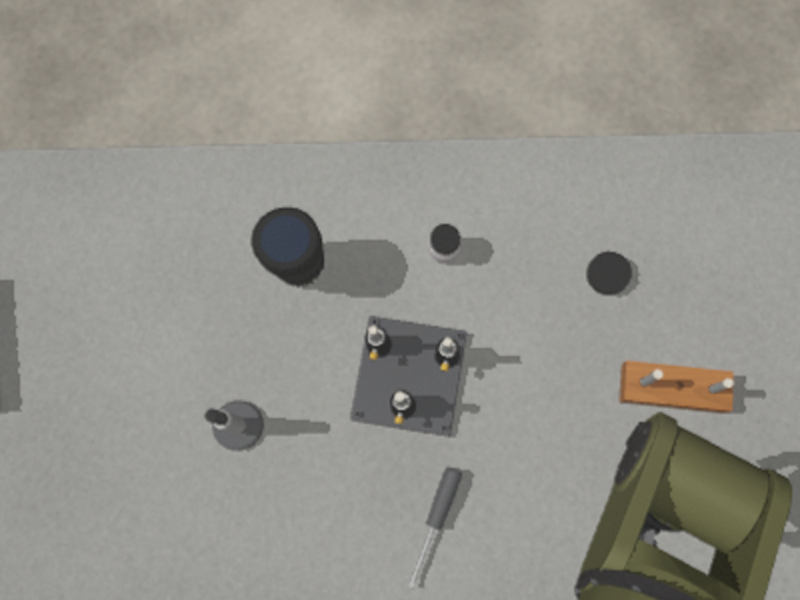

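The three post tops are level (109.9, 108.5 and 109.2 mm from depth). The rod is seated with its top at about 130 mm, the 75 and 85 mm posts are still in the rack, and nothing else has moved. The arm is clear, so I hand in.

```bash
python3 -c "
from bench import manip; print(manip.finish_job())"
```

```text
the job is handed in; nothing more can be done
None
```

The job is handed in at about 31.5 s of the 72 s allowed; no verdict is reported.

- **Depth reading:** I lowered the depth rod until it stood on the bottom, at no more than 7 N. That gave a bore depth of 20 mm, so the 65 mm post was needed. The rod went back into its stand, seated at the same height as at pickup.
- **Post:** I took the 65 mm post from the middle of the rack and lowered it into the holder. It stood on the bottom at the predicted height with 7.6 N before I let go. I did not touch the 75 and 85 mm posts.
- **Last checks:** By depth, the new post's top is at about 109.9 mm and the fitted ones at about 108.5 and 109.2 mm, level within camera noise. The rod handle's top read about 130 mm (129 expected). Nothing else on the bench looked moved, and the arm was clear of everything.
- **Disagreement:** The two cameras differed by about 2 mm in x. The finger positions in the side view showed the side camera to be the better one, so I used it for x. No check failed.

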